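# Report a wrong tag in the tray

## Task

One tag in the black tray is taller than the others and does not belong there. Show this to the overhead camera: point straight down at the tall tag with the fingertips about two centimetres above its top and stay there for two seconds, then point in the same way at the middle of the open mouth of the round tub (where the tag should go) for two seconds, and then press the large round button of the call box fully down, where it stays. Do not touch any tag, the tub or the square bin, leave the small square button alone and all the other things where they are.

Things in the scene. Friction and masses are not known exactly. Their poses are not given: they have to be found in the camera images.
- tag_tall_top (a point): centre of the top face of the tall tag: z up, x along the tag's 50 mm width, y across its 13 mm thickness. About 73 mm above the table. It is the one tag of the row that stands 23 mm higher than its neighbours, whose slots are 40 mm apart centre to centre
- tag_tall: the tall tag: an upright white plastic slab with a grey face, 50 mm wide (x), 13 mm thick (y), 68 mm tall (z), loose in one of the five tray slots, any of them; origin at the centre of its underside, 5 mm above the table
- tag1: an ordinary white tag, 50 x 13 x 45 mm (x, y, z), standing loose in a tray slot; origin at the centre of its underside; its top is 50 mm above the table
- tag2: another ordinary tag, as tag1
- tag3: another ordinary tag, as tag1
- tag4: another ordinary tag, as tag1
- tray: fixed black tray, 66 mm (x) by 216 mm (y), walls 22 mm high, with five slots in a row along its y axis, 40 mm apart; origin at the centre of its underside; all five slots hold a tag
- tub_rim (a point): centre of the open mouth of the round tub, level with its rim, 70 mm above the table; z up
- tub: loose round grey plastic tub, open on top, 96 mm across its rim, 70 mm high, 3 mm wall, empty; origin at the centre of its underside
- bin: loose square grey plastic bin, open on top, 90 x 90 x 70 mm, beside the tub at either end of the same side of the table; origin at the centre of its underside; not wanted
- callbox: fixed grey box, 90 mm (x) by 150 mm (y), 45 mm high, with two black buttons on its flat top; origin at the centre of its underside; the round button's centre is at y = +35 mm, the square one's at y = -42 mm in its frame
- call_top (a point): centre of the top face of the large round button, 40 mm in diameter, 14 mm proud of the box (59 mm above the table) when up, 6 mm proud when fully down; z up
- call (a joint): travel of the large round button, m: 0 up, 0.008 fully down at its stop; it slides straight down against about 3.5 N of friction, has no spring and stays where it is left
- small_top (a point): centre of the top of the small square button, 15 x 15 mm, 10 mm proud of the box; not to be pressed
- small (a joint): travel of the small square button, m: 0 up, 0.005 fully down; sprung, about 4 N
- scanner: loose black hand-held code scanner lying on its side, 50 mm high: head 50 x 90 mm (x, y), a 28 mm thick handle running 105 mm along +x from the origin; origin on the table under the far end of the head
- tape: loose roll of tape lying flat, 90 mm across, 48 mm high; origin at the centre of its underside
- mouse: loose black computer mouse, 100 x 56 x 32 mm; origin at the centre of its underside

How it is judged:
By the outcome, as a careful person would: the job done as asked, in the order asked, and still so for the second after the job is handed in, with the robot touching nothing.
It also fails if it takes over 51 s, if anything falls off the work surface, if the arm or the gripper's body presses on something with over 40 N, if the wrist force passes 120 N, or if a joint passes its speed limit or range.

## Robot

A 6-joint arm with a two-finger parallel gripper is mounted at the origin on the work surface. World frame = base frame: x ahead of the robot, y to its left, z up, the work surface at z = 0. Lengths are in m, angles in rad, forces in N, time in s.
With the tool pointing down it reaches from about 0.35 to 0.775 m from the base axis. Payload 7.3 kg.
Tool frame: the origin (TCP) lies between the finger pads, 19 mm behind the fingertips; this is the grasp point; z points along the fingers, y is the line along which they close (so a half turn about z gives the same grasp; the last joint's range is limited). The gripper opens to 92 mm and grips with 3 to 60 N. Pads are 19 mm wide; open, the fingers measure 130 mm over their backs; the gripper's body (75 mm by 190 mm) begins 47 mm behind the grasp point.
Start: joints at [-1.465, 0.342, 1.524, -0, 1.275, -0.146], TCP at [0.131, -0.508, 0.246] pointing down, gripper open.
Joint ranges: [-2.53, 2.53], [-0.77, 2.02], [0.04, 2.7], [-1, 4.14], [0.28, 2.66], [-3.11, 3.11]. Speed limits (rad/s): [2.57, 2.57, 3.14, 3.14, 3.14, 3.14].

## Interface

Orientations are given as [roll, pitch, yaw] about the fixed x, y, z axes, in that order (R = Rz(yaw) Ry(pitch) Rx(roll)).
In Python, from cell import telemetry, vision, ticket gives the robot as it stands.
- The arm moves only by the shell command python3 -m crank 'ROWS' [FORCE]. ROWS is JSON, a list of rows, each a list of 5 numbers: the gripper command: -1 is shut, 1 is fully open, values between are in proportion, then the shift along the tool's x, y, z in mm, then the turn about the tool's z in rad. In form: [[fingers, dx, dy, dz, roll], ...]. A call has 1 to 12 rows; each row is the pose to reach, as a shift and turn from the pose commanded when the call began, along the tool's axes at that moment; what a row does not reach only later rows make up. A row lasts 1/12 s, in which the tool goes at most 41.7 mm and 7.16 degrees, less where a joint would pass 70% of its speed; a pose out of reach is approached as far as the arm can. A call with a gripper value outside its range is refused whole. The fingers move at their own pace and stop on an object; FORCE is the grip in N (left out, the last holds). Time passes only in rows, so rows that repeat a pose let the fingers close. It gives the time, the measured TCP pose, the force, the opening and the grip force at its end, in the units of the state.
- telemetry.observe(): the state, without advancing time (a new reading comes with each control period).
- vision.read_camera(name): name is "scene" or "top" or "wrist"; returns (picture, depth): 384x512x3 uint8, red, green, blue; 384x512 float32, m along the optical axis (not along the pixel's ray), 0 where there is no reading.
- vision.get_calibration(name): a dict with "camera_matrix" (3x3 intrinsics, pixels), "rvec" (rotation vector, rad) and "tvec" (3), from world to camera coordinates, as OpenCV has them. Camera axes: x right, y down, z forward; pixel columns grow to the right and rows downward; lengths in m; the calibration is good to about 2 mm. A picture is of the moment at which its call begins: read the wrist's pose just before it. get_calibration takes no time and is no camera call; for the wrist camera it gives the pose at the moment of the call.
- ticket.hand_in(): hands the job in; it is judged then, once.
The state is a dict: "time": time; "qpos": joint angles; "qvel": joint speeds; "joint_efforts": joint torques, N m; "tool_pos": TCP position; "tool_rot": TCP orientation; "contact_force": force on the tool from outside, world axes, zero at the start; "torque": the same for the moment, N m; "opening": finger opening in m; "grip_force": force on a finger pad.
Only numpy, scipy, OpenCV 4.12 (cv2) and the standard library are available. Lean on these libraries where they do the work, as an engineer would, in place of code of your own. Each camera call takes 0.05 s, during which the arm holds its last target. There are 200 camera calls.

## Working session

There is one attempt and no reset: what is moved stays moved. The work goes in short steps, Python scripts to look and compute and a shell command to move; the robot and the scene stay as the last step left them, time stands still between calls to the robot, and variables do not carry over. Pictures are saved under pics/ and viewed, at most 10 in all, crops included, and the job is handed in when it is done.

```bash
mkdir -p pics && cat > h.py <<'E'
import numpy as np,cv2
from cell import telemetry,vision,ticket
def shot(n,f):
    p,d=vision.read_camera(n);c=vision.get_calibration(n)
    cv2.imwrite(f'pics/{f}.png',p[:,:,::-1]);np.savez(f'pics/{f}.npz',d=d,p=p,K=c['camera_matrix'],r=np.array(c['rvec'],float),t=np.array(c['tvec'],float))
def cloud(f):
    z=np.load(f'pics/{f}.npz');d=z['d'];v,u=np.mgrid[:d.shape[0],:d.shape[1]];K=z['K']
    P=np.stack([(u-K[0,2])/K[0,0]*d,(v-K[1,2])/K[1,1]*d,d],-1)
    R=cv2.Rodrigues(z['r'])[0];W=(P-z['t'].ravel())@R;W[d==0]=np.nan
    return W
E
python3 - <<'E'
from h import *
shot('top','top1');shot('scene','scene1')
s=telemetry.observe();print(s)
W=cloud('top1');print(np.nanmin(W,(0,1)),np.nanmax(W,(0,1)))
E
```

```text
{'time': 0.1, 'qpos': array([-1.46499505e+00,  3.42653211e-01,  1.52489700e+00,  2.85833310e-06,
        1.27536482e+00, -1.46001433e-01]), 'qvel': array([-4.72461997e-05, -5.52924687e-04, -1.68342421e-03,  1.70271572e-03,
       -3.91555419e-04,  1.93164271e-03]), 'joint_efforts': array([ 1.43660036e-03, -4.32005811e+01, -2.44693959e+01,  7.19862012e-02,
        5.25501603e-02, -5.29328952e-05]), 'tool_pos': array([ 0.13079174, -0.50812068,  0.24492289]), 'tool_rot': array([-3.14028474e+00, -1.95088094e-04,  2.51801743e-01]), 'contact_force': array([-0.16508999,  0.19020107, -0.50089172]), 'torque': array([ 0.02070286,  0.06242571, -0.00996325]), 'grip_force': 0.0, 'opening': 0.09228251193928312}
[-0.02445981 -1.39724737 -0.77482566] [1.7324794  1.30675563 0.76002527]
```

View pics/top1.png

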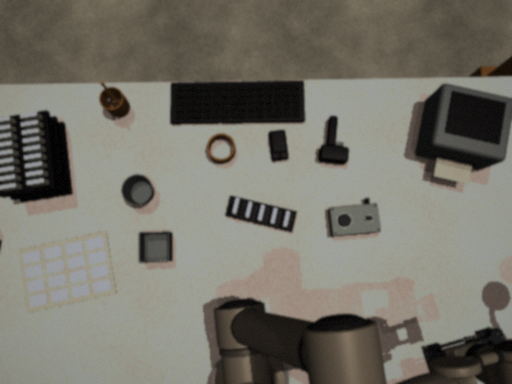

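View pics/scene1.png

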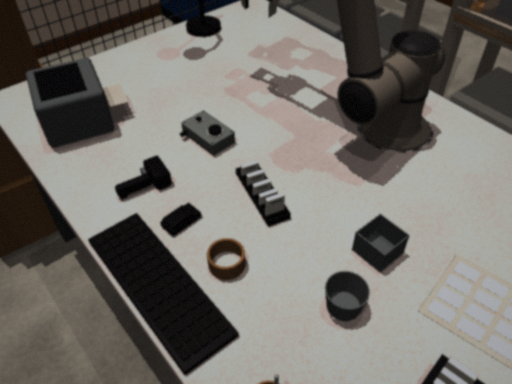

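The top view shows the tray at (261,213), tub at (138,191), bin at (155,247) and call box at (354,219) with its round button at (344,220). In the scene view, the tall tag looks like the tray's tub-side end tag at (275,205). I'll measure these next.

```bash
python3 - <<'E'
from h import *
W=cloud('top1');z=W[...,2]
def blob(name,u0,u1,v0,v1,lo,hi,bright=None):
    w=W[v0:v1,u0:u1].reshape(-1,3);p=np.load('pics/top1.npz')['p'][v0:v1,u0:u1].reshape(-1,3).mean(1)
    m=(w[:,2]>lo)&(w[:,2]<hi)
    if bright is not None: m&=(p>bright) if bright>0 else (p<-bright)
    q=w[m];print(name,len(q),'med',np.median(q,0).round(4),'rect',cv2.minAreaRect((q[:,:2]*1000).astype(np.float32)))
blob('tray all',222,302,190,238,.012,.09)
blob('ordinary',222,302,190,238,.042,.058)
blob('tall',222,302,190,238,.062,.09)
blob('tub rim',115,162,168,214,.06,.08)
blob('bin',130,180,225,270,.06,.08)
blob('box',322,386,195,242,.035,.075)
blob('button',335,353,208,232,.052,.07)
blob('small',358,378,205,226,.05,.07)
print('noise table',np.nanmedian(z[160:180,300:315]),np.nanstd(z[160:180,300:315]))
p=np.load('pics/top1.npz')['p'][...,::-1]
a=cv2.resize(p[190:240,220:305],None,fx=8,fy=8,interpolation=3)[:, :680];b=cv2.resize(p[190:240,320:390],None,fx=8,fy=8,interpolation=3)
b=cv2.copyMakeBorder(b,0,0,0,120,0);c=np.vstack([a,b]);c=cv2.resize(c,None,fx=.75,fy=.75);cv2.imwrite('pics/c1.png',c)
E
```

```text
tray all 859 med [ 0.5004 -0.0404  0.0264] rect ((523.0543212890625, -46.21942901611328), (215.864013671875, 110.84364318847656), 75.40475463867188)
ordinary 294 med [ 0.4971 -0.0501  0.0505] rect ((500.8102722167969, -42.69843292236328), (170.0283966064453, 49.358497619628906), 75.76417541503906)
tall 76 med [0.5206 0.0354 0.0735] rect ((521.268798828125, 36.781005859375), (14.538527488708496, 49.60622787475586), 75.66657257080078)
tub rim 153 med [0.5826 0.3547 0.069 ] rect ((575.82080078125, 339.50531005859375), (95.02056884765625, 94.13329315185547), 26.835186004638672)
bin 145 med [0.4027 0.2913 0.0699] rect ((401.45123291015625, 283.94671630859375), (89.99112701416016, 89.46003723144531), 1.250533103942871)
box 1416 med [ 0.4744 -0.3288  0.0459] rect ((479.0367126464844, -329.73809814453125), (96.18248748779297, 151.95204162597656), 4.786870956420898)
button 140 med [ 0.4737 -0.2936  0.0593] rect ((472.2531433105469, -293.0447082519531), (44.110660552978516, 43.01333236694336), 2.4987549781799316)
small 59 med [ 0.4796 -0.3714  0.0526] rect ((483.14404296875, -369.1388244628906), (60.4195671081543, 54.38715744018555), 7.261563301086426)
noise table 0.00036782525619281166 0.0032176591171311918
```

View pics/c1.png

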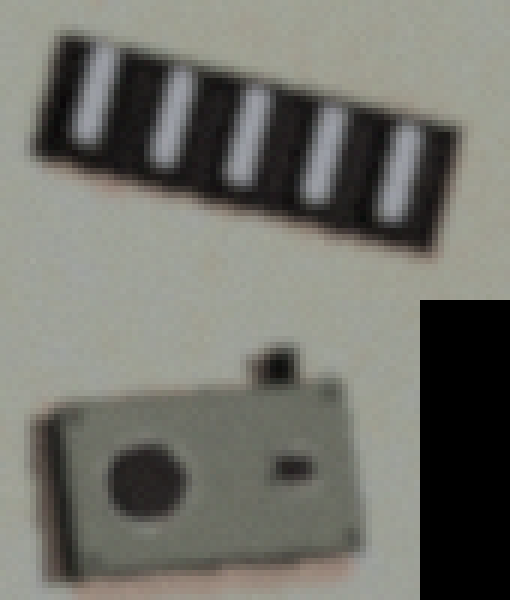

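The tall tag is the leftmost one, with its crop top at about (93,90). Its measured height of 73.5 mm matches, and the other four tags read 50.5 mm. The tub (95 mm rim, z 0.069) and round button (z 0.059) also match the sizes given.

```bash
cat >> h.py <<'E'
from scipy.spatial.transform import Rotation as Ro
def go(*t):
    s=telemetry.observe();R=Ro.from_euler('xyz',s['tool_rot']).as_matrix()
    print(s['time'],s['tool_pos'].round(4),s['tool_rot'].round(4),'shift mm',(R.T@(np.array(t)-s['tool_pos'])*1000).round(1),'open',s['opening'],'F',s['contact_force'].round(1))
E
python3 -c "
from h import *
go(.521,.0365,.19)"
```

```text
0.1 [ 0.1308 -0.5081  0.2449] [-3.1403e+00 -2.0000e-04  2.5180e-01] shift mm [ 513.6 -430.2   55.6] open 0.09228251193928312 F [-0.2  0.2 -0.5]
```

```bash
python3 -m crank '[[-1,20,-17,0,0],[-1,45,-37,0,0],[-1,75,-62,0,0],[-1,105,-88,0,0],[-1,135,-113,0,0],[-1,165,-138,0,0],[-1,195,-163,0,0],[-1,225,-188,0,0],[-1,255,-214,0,0],[-1,285,-239,0,0],[-1,315,-264,0,0],[-1,345,-289,0,0]]' && python3 -m crank '[[-1,30,-25,0,0],[-1,60,-50,5,0],[-1,90,-75,15,0],[-1,115,-100,25,0],[-1,135,-115,35,0],[-1,150,-128,42,0],[-1,160,-135,48,0],[-1,166,-139,52,0],[-1,168,-141,55,0],[-1,168.6,-141.2,55,0],[-1,168.6,-141.2,55,0],[-1,168.6,-141.2,55,0]]' && python3 -c "
from h import *
shot('wrist','w1');go(.521,.0365,.1125)
W=cloud('w1');m=(W[...,2]>.065)&(W[...,2]<.085)&(abs(W[...,0]-.52)<.06)&(abs(W[...,1]-.036)<.05)
q=W[m];print(len(q),np.median(q,0),cv2.minAreaRect((q[:,:2]*1000).astype(np.float32)))"
```

```text
time: 1.1
tool_pos: [0.3935, -0.1407, 0.2454]
tool_rot: [3.142, 0.0, 0.252]
contact_force: [0.2, -1.5, -0.2]
opening: 0.0165
grip_force: 0.0
time: 2.1
tool_pos: [0.5209, 0.0353, 0.191]
tool_rot: [3.141, -0.0, 0.251]
contact_force: [-0.4, 0.7, 0.4]
opening: 0.0006
grip_force: 0.0
2.15 [0.521  0.0353 0.1911] [ 3.1411e+00 -7.0000e-04  2.5060e-01] shift mm [ 0.3 -1.2 78.6] open 0.00019159548900014048 F [0.5 1.1 1.1]
1071 [0.52287829 0.03638202 0.0717846 ] ((521.6441040039062, 35.92631530761719), (13.976832389831543, 49.45173263549805), 75.31539154052734)
```

View pics/w1.png

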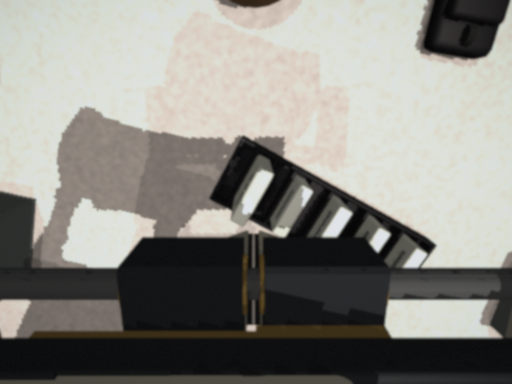

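The wrist view shows the fingers shut, with the end tag at about (257,190) just ahead of them. Its measured centre, (0.5216, 0.036), agrees with the top view, so I'll descend and hold.

```bash
python3 -m crank '[[-1,0,-0.5,8,0],[-1,0.5,-1,22,0],[-1,0.5,-1,36,0],[-1,0.5,-1,50,0],[-1,0.5,-1,62,0],[-1,0.5,-1,71,0],[-1,0.5,-1,76,0],[-1,0.5,-1,78,0],[-1,0.5,-1,78,0],[-1,0.5,-1,78,0],[-1,0.5,-1,78,0],[-1,0.5,-1,78,0]]' && python3 -m crank '[[-1,0,0,0,0],[-1,0,0,0,0],[-1,0,0,0,0],[-1,0,0,0,0],[-1,0,0,0,0],[-1,0,0,0,0],[-1,0,0,0,0],[-1,0,0,0,0],[-1,0,0,0,0],[-1,0,0,0,0],[-1,0,0,0,0],[-1,0,0,0,0]]' && python3 -m crank '[[-1,0,0,0,0],[-1,0,0,0,0],[-1,0,0,0,0],[-1,0,0,0,0],[-1,0,0,0,0],[-1,0,0,0,0],[-1,0,0,0,0],[-1,0,0,0,0],[-1,0,0,0,0],[-1,0,0,0,0],[-1,0,0,0,0],[-1,0,0,0,0]]' && python3 -m crank '[[-1,0,0,0,0],[-1,0,0,0,0],[-1,0,0,0,0],[-1,0,0,0,0]]' && python3 -c "
from h import *
go(.576,.3395,.18)"
```

```text
time: 3.15
tool_pos: [0.5216, 0.0372, 0.1131]
tool_rot: [3.141, -0.001, 0.252]
contact_force: [0.6, 0.1, 0.4]
opening: 0.0005
grip_force: 0.0
time: 4.15
tool_pos: [0.5213, 0.0372, 0.1125]
tool_rot: [3.142, 0.0, 0.252]
contact_force: [0.1, 0.5, -1.1]
opening: 0.0007
grip_force: 0.0
time: 5.15
tool_pos: [0.5213, 0.0372, 0.1125]
tool_rot: [3.141, -0.0, 0.252]
contact_force: [-0.9, 0.8, 0.5]
opening: 0.0003
grip_force: 0.0
time: 5.48
tool_pos: [0.5213, 0.0372, 0.1125]
tool_rot: [3.141, -0.0, 0.252]
contact_force: [-0.2, 0.2, 0.4]
opening: 0.0004
grip_force: 0.0
5.4833 [0.5213 0.0372 0.1125] [ 3.1415 -0.      0.2518] shift mm [ 128.3 -279.1  -67.5] open 0.00043528001095372243 F [-0.2  0.2  0.4]
```

```bash
python3 -m crank '[[-1,0,0,-15,0],[-1,0,0,-40,0],[-1,5,-11,-60,0],[-1,16,-35,-67,0],[-1,30,-65,-67.5,0],[-1,44,-95,-67.5,0],[-1,58,-125,-67.5,0],[-1,72,-156,-67.5,0],[-1,86,-187,-67.5,0],[-1,99,-215,-67.5,0],[-1,110,-240,-67.5,0],[-1,119,-258,-67.5,0]]' && python3 -m crank '[[-1,5,-12,0,0],[-1,8,-19,0,0],[-1,9.3,-21,0,0],[-1,9.3,-21,0,0],[-1,9.3,-21,0,0],[-1,9.3,-21,0,0]]' && python3 -c "
from h import *
shot('wrist','w2');shot('top','top2');go(.576,.3395,.1095)
for f in('w2','top2'):
  W=cloud(f);m=(W[...,2]>.06)&(W[...,2]<.08)&(np.hypot(W[...,0]-.576,W[...,1]-.3395)<.065)
  q=W[m];print(len(q),cv2.minEnclosingCircle((q[:,:2]*1000).astype(np.float32)),cv2.minAreaRect((q[:,:2]*1000).astype(np.float32)))"
```

```text
time: 6.48
tool_pos: [0.572, 0.3193, 0.1797]
tool_rot: [-3.141, 0.0, 0.253]
contact_force: [-0.1, 0.2, -0.8]
opening: 0.0005
grip_force: 0.0
time: 6.98
tool_pos: [0.5761, 0.3384, 0.1801]
tool_rot: [3.141, 0.0, 0.251]
contact_force: [-0.6, 0.5, -0.1]
opening: 0.0008
grip_force: 0.0
7.0833 [0.5762 0.3385 0.1802] [ 3.1414e+00 -1.0000e-04  2.5070e-01] shift mm [ 0.  -1.  70.7] open 0.00037791420727452667 F [-0.6  0.1 -0.3]
1678 ((575.79248046875, 338.664794921875), 47.86804962158203) ((583.813232421875, 340.6015319824219), (78.71022033691406, 95.17106628417969), 14.058932304382324)
56 ((575.3250122070312, 337.9240417480469), 47.66794967651367) ((578.904052734375, 318.4109191894531), (94.67984008789062, 52.16098403930664), 10.155118942260742)
```

View pics/w2.png

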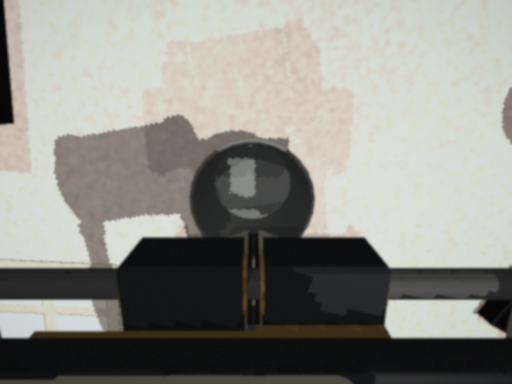

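The wrist view shows the round tub at about (252,195), in line with the fingers. Its fitted rim centre is (0.576, 0.339), so I'll descend 70 mm and hold.

```bash
python3 -m crank '[[-1,0,0,8,0],[-1,0,0,20,0],[-1,0,0,34,0],[-1,0,0,48,0],[-1,0,0,59,0],[-1,0,0,66,0],[-1,0,0,69,0],[-1,0,0,70,0],[-1,0,0,70,0],[-1,0,0,70,0],[-1,0,0,70,0],[-1,0,0,70,0]]' && python3 -m crank '[[-1,0,0,0,0],[-1,0,0,0,0],[-1,0,0,0,0],[-1,0,0,0,0],[-1,0,0,0,0],[-1,0,0,0,0],[-1,0,0,0,0],[-1,0,0,0,0],[-1,0,0,0,0],[-1,0,0,0,0],[-1,0,0,0,0],[-1,0,0,0,0]]' && python3 -m crank '[[-1,0,0,0,0],[-1,0,0,0,0],[-1,0,0,0,0],[-1,0,0,0,0],[-1,0,0,0,0],[-1,0,0,0,0],[-1,0,0,0,0],[-1,0,0,0,0],[-1,0,0,0,0],[-1,0,0,0,0],[-1,0,0,0,0],[-1,0,0,0,0]]' && python3 -m crank '[[-1,0,0,0,0],[-1,0,0,0,0],[-1,0,0,0,0],[-1,0,0,0,0]]' && python3 -c "
from h import *
go(.473,-.293,.18)"
```

```text
time: 8.08
tool_pos: [0.5763, 0.3395, 0.1107]
tool_rot: [-3.142, -0.001, 0.252]
contact_force: [-0.8, 0.6, 0.1]
opening: 0.0007
grip_force: 0.0
time: 9.08
tool_pos: [0.576, 0.3394, 0.11]
tool_rot: [3.141, 0.0, 0.252]
contact_force: [0.1, 0.3, 0.3]
opening: 0.0002
grip_force: 0.0
time: 10.08
tool_pos: [0.576, 0.3394, 0.11]
tool_rot: [3.141, -0.0, 0.252]
contact_force: [-0.8, 0.2, 0.8]
opening: 0.0006
grip_force: 0.0
time: 10.42
tool_pos: [0.576, 0.3394, 0.11]
tool_rot: [3.141, 0.0, 0.252]
contact_force: [0.0, 0.3, -0.9]
opening: 0.0004
grip_force: 0.0
10.4167 [0.576  0.3394 0.11  ] [3.1415 0.     0.2518] shift mm [-257.3  586.8  -70. ] open 0.0003518158969389947 F [ 0.   0.3 -0.9]
```

```bash
python3 -m crank '[[-1,0,0,-15,0],[-1,0,0,-40,0],[-1,-4,9,-60,0],[-1,-13,30,-69,0],[-1,-26,59,-70,0],[-1,-40,91,-70,0],[-1,-54,123,-70,0],[-1,-68,155,-70,0],[-1,-82,187,-70,0],[-1,-96,219,-70,0],[-1,-110,251,-70,0],[-1,-124,283,-70,0]]' && python3 -m crank '[[-1,-14,32,0,0],[-1,-28,64,0,0],[-1,-42,96,0,0],[-1,-56,128,0,0],[-1,-70,160,0,0],[-1,-84,192,0,0],[-1,-98,224,0,0],[-1,-111,254,0,0],[-1,-121,277,0,0],[-1,-129,294,0,0],[-1,-133,303,0,0],[-1,-133.3,303.8,0,0]]' && python3 -m crank '[[-1,0,0,0,0],[-1,0,0,0,0],[-1,0,0,0,0]]' && python3 -c "
from h import *
shot('wrist','w3');go(.473,-.293,.08)
W=cloud('w3');m=(W[...,2]>.054)&(W[...,2]<.066)&(np.hypot(W[...,0]-.473,W[...,1]+.293)<.032)
q=W[m];print(len(q),np.median(q[:,2]),cv2.minEnclosingCircle((q[:,:2]*1000).astype(np.float32)))"
```

```text
time: 11.42
tool_pos: [0.526, 0.0329, 0.1803]
tool_rot: [3.141, -0.001, 0.252]
contact_force: [-0.2, -0.3, 0.2]
opening: 0.0005
grip_force: 0.0
time: 12.42
tool_pos: [0.4726, -0.2946, 0.1799]
tool_rot: [3.141, -0.0, 0.25]
contact_force: [-0.2, -0.6, -0.4]
opening: 0.0007
grip_force: 0.0
time: 12.67
tool_pos: [0.4734, -0.2917, 0.1801]
tool_rot: [-3.141, -0.0, 0.253]
contact_force: [0.4, -0.3, -0.2]
opening: 0.0004
grip_force: 0.0
12.7167 [ 0.4734 -0.2918  0.1801] [-3.1415e+00 -1.0000e-04  2.5340e-01] shift mm [ -0.7   1.1 100.1] open 0.000694472302933753 F [0.6 0.2 0.3]
1869 0.05790842718904642 ((472.81610107421875, -295.516845703125), 19.87840461730957)
```

View pics/w3.png

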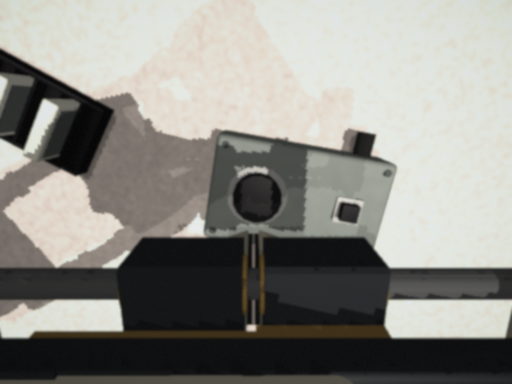

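The wrist view shows the round button at about (257,196) and the small one at (350,211). The round button's fitted centre is (0.473, -0.295), so I'll correct about 3 mm and go down to just above it.

```bash
python3 -m crank '[[-1,0,1,8,0],[-1,0,2,22,0],[-1,0,2.5,38,0],[-1,0,2.5,54,0],[-1,0,2.5,69,0],[-1,0,2.5,82,0],[-1,0,2.5,91,0],[-1,0,2.5,96,0],[-1,0,2.5,98,0],[-1,0,2.5,98,0],[-1,0,2.5,98,0],[-1,0,2.5,98,0]]' && python3 -m crank '[[-1,0,0,1,0],[-1,0,0,2,0],[-1,0,0,3,0],[-1,0,0,4,0],[-1,0,0,5,0],[-1,0,0,6,0],[-1,0,0,7,0],[-1,0,0,8,0],[-1,0,0,9,0],[-1,0,0,9,0],[-1,0,0,9,0],[-1,0,0,9,0]]'
```

```text
time: 13.72
tool_pos: [0.4741, -0.2957, 0.0828]
tool_rot: [3.14, -0.001, 0.252]
contact_force: [0.4, 0.3, 0.4]
opening: 0.0004
grip_force: 0.0
time: 14.72
tool_pos: [0.4737, -0.2955, 0.0729]
tool_rot: [3.141, 0.0, 0.252]
contact_force: [0.0, -0.8, 0.4]
opening: 0.0005
grip_force: 0.5
```

```bash
python3 -m crank '[[-1,0,0,1,0],[-1,0,0,2,0],[-1,0,0,3,0],[-1,0,0,3,0],[-1,0,0,3,0]]' && python3 -m crank '[[-1,0,0,0.5,0],[-1,0,0,1,0],[-1,0,0,1.5,0],[-1,0,0,1.5,0],[-1,0,0,1.5,0]]'
```

```text
time: 15.13
tool_pos: [0.4737, -0.2955, 0.0701]
tool_rot: [3.141, -0.0, 0.252]
contact_force: [-0.7, 0.3, 4.1]
opening: 0.0002
grip_force: 1.8
time: 15.55
tool_pos: [0.4738, -0.2955, 0.0699]
tool_rot: [3.141, -0.0, 0.252]
contact_force: [-3.7, 2.6, 14.4]
opening: 0.0007
grip_force: 7.3
```

It has reached the stop: the tip is at 0.051 m and the force is rising to 14 N without further travel. I'll press slightly more, then retract.

```bash
python3 -m crank '[[-1,0,0,0.5,0],[-1,0,0,1,0],[-1,0,0,1,0],[-1,0,0,1,0]]' && python3 -m crank '[[-1,0,0,-3,0],[-1,0,0,-12,0],[-1,0,0,-28,0],[-1,0,0,-46,0],[-1,0,0,-66,0],[-1,0,0,-86,0],[-1,0,0,-102,0],[-1,0,0,-110,0],[-1,0,0,-112,0],[-1,0,0,-112,0],[-1,0,0,-112,0],[-1,0,0,-112,0]]' && python3 -c "
from h import *
shot('wrist','w4');shot('top','top3');go(.473,-.295,.18)
W=cloud('w4');h=np.hypot(W[...,0]-.473,W[...,1]+.2945);m=(h<.016)&(W[...,2]<.07);n=(h>.026)&(h<.034)&(W[...,2]<.07)
print('button',np.median(W[m][:,2]),'box',np.median(W[n][:,2]))"
```

```text
time: 15.88
tool_pos: [0.4738, -0.2955, 0.0698]
tool_rot: [3.14, -0.001, 0.252]
contact_force: [-6.3, 4.0, 22.0]
opening: 0.0006
grip_force: 11.0
time: 16.88
tool_pos: [0.4732, -0.2951, 0.1783]
tool_rot: [-3.14, 0.001, 0.252]
contact_force: [0.1, -0.2, 0.1]
opening: -0.0
grip_force: 0.0
16.9833 [ 0.4733 -0.2951  0.1785] [-3.1401e+00  1.2000e-03  2.5180e-01] shift mm [-0.3 -0.2 -1.5] open 0.00045217381822979 F [-0.2 -0.9 -0. ]
button 0.04997493270351449 box 0.04402753551200194
```

View pics/top3.png

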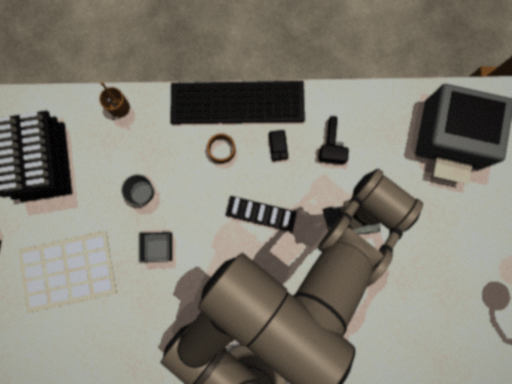

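The button now stands 6 mm proud of the box, which is fully down. In the top view the tub (138,191), tray (261,213) and the other objects are where they were.

```bash
python3 -c "
from h import *
print(ticket.hand_in())"
```

```text
the job is handed in; nothing more can be done
None
```

I pointed at the tall tag and then at the middle of the tub's mouth for over two seconds each, pressed the round button fully down (it stayed 6 mm proud), touched nothing else, and handed the job in at about 17 s.

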